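# Unlock the tablet tub and open its push-and-turn cap

### The arm

A 6-joint arm with a two-finger parallel gripper is mounted at the origin on a cart in front of the work surface, level with it; the furniture and walls round the work are solid. World frame = base frame: x ahead of the robot, y to its left, z up, the work surface at z = 0. Lengths are in m, angles in degrees, forces in N, time in s.
With the tool pointing down it reaches from about 0.4 to 0.825 m from the base axis. Payload 7 kg.
Tool frame: the origin (TCP) lies midway between the tips of the shut fingers; the grasp point (between the pads) lies r.grasp_offset behind it (r.grasp_offset is the distance from the TCP to the grasp point, in m); x points along the fingers, z is the direction in which the jaws open and shut, and the axes are right-handed (so a half turn about x gives the same grasp; the last joint's range is limited). The gripper opens to 88 mm and grips with 3 to 60 N. Pads are 19 mm wide; open, the fingers measure 130 mm over their backs; the gripper's body (78 mm by 193 mm) begins 47 mm behind the grasp point.
Start: joints at [88.528, 20.546, 0.682, 0, -70.136, -16.507], TCP at [0.208, 0.642, 0.227] pointing down, gripper open.
Joint ranges: [-176.03, 176.03], [-82.01, 121.73], [-58.28, 71.71], [-173.87, 95.51], [-174.79, -0.11], [-173.66, 173.66]. Speed limits (degrees/s): [136.94, 136.94, 172.46, 180, 180, 180].

### API

Orientations are given as [roll, pitch, yaw] about the fixed x, y, z axes, in that order (R = Rz(yaw) Ry(pitch) Rx(roll)).
In Python, from plant import readout, vision, close_job, r gives the robot as it stands.
- The arm moves only by the shell command python3 -m handwheel 'ROWS' [OPENING] [FORCE]. ROWS is JSON, a list that holds one entry, the list of rows, each a list of 4 numbers: the shift along the world's x, y, z in units of 40 mm (1.0 is 40 mm), then the turn about the world's z in units of 5 degrees (1.0 is 5 degrees). In form: [[[tx, ty, tz, roll], ...]]. A call has 1 to 8 rows; each row shifts and turns the pose as measured when the row begins; what a row does not reach is not made up. A row lasts 1/10 s, in which the tool goes at most 50 mm and 8.59 degrees, less where a joint would pass 70% of its speed; a pose out of reach is approached as far as the arm can. A call is refused whole if a number of a shift passes 1 or a number of a turn 1, either way. A call with a gripper value outside its range is refused whole. OPENING is the finger opening in mm, from 0 to 87.6, set as the call begins (- or left out, the last holds). The fingers move at their own pace and stop on an object; FORCE is the grip in N (left out, the last holds). Time passes only in rows, so rows that do not move let the fingers close. It gives the time, the measured TCP pose, the force and the opening at its end, in the units of the state.
- readout.get_state(): the state, without advancing time (a new reading comes with each control period).
- vision.capture(name): name is "side" or "top"; returns the picture (400x640x3 uint8, blue, green, red); there is no depth.
- vision.get_calibration(name): a dict with "intrinsics" (3x3 intrinsics, pixels), "pose" (4x4, takes a point from camera to world coordinates). Camera axes: x right, y up, looking along -z (the intrinsics and any distortion apply to the point x, -y, -z); pixel columns grow to the right and rows downward; lengths in m; the calibration is good to about 2 mm. A picture is of the moment at which its call begins. get_calibration takes no time and is no camera call.
- close_job(): hands the job in, once; it reports no verdict.
The state is a dict: "time_s": time; "joints": joint angles; "qd": joint speeds; "joint_torque": joint torques, N m; "tcp_pos": TCP position; "eef_rot": TCP orientation; "contact_force": force on the tool from outside, world axes, zero at the start; "moment": the same for the moment, N m; "gripper_width": finger opening in m.
Only numpy, scipy, OpenCV 4.12 (cv2) and the standard library are available. Lean on these libraries where they do the work, as an engineer would, in place of code of your own. Each camera call takes 0.05 s, during which the arm holds its last target.

### The job

Get the dishwasher-tablet tub open: turn the orange knob of its safety stand anticlockwise until it clicks over and the lock arm stands fully open, then press the blue safety cap down, twist it anticlockwise while pressed until it is free, and lift it straight up. Finish while still holding the cap, upright and still, about 8 cm above where it sat, directly over the tub, with the lock arm left open. Do not disturb the other things on the worktop.

Things in the scene. Friction and masses are not known exactly. Their poses are not given: they have to be found in the camera images.
- stand: Grey safety stand with a white and green tub (86 mm wide, top of neck 92 mm up), all fixed to the worktop. Origin on the worktop under the tub's axis; z up. Base plate 130 (x) by 220 (y) mm, 12 thick, y from -155 to +65. The lock's post stands at y = -105 mm (robot's right).
- tub_mouth (a point): Centre of the top of the tub's neck, on the tub's axis, 92 mm above the worktop, axes as the stand's. The tub's flat shoulder is at 74 mm; a black spring-loaded seal stands 9 mm out of the neck (under the cap). Wall cabinets hang 0.45 m above the rear of the worktop, beginning about 0.1 m behind the tub: keep the wrist from swinging out into them.
- lock_arm (a joint): Angle of the lock knob and its arm, rad: near 0 locked (arm over the cap), 1.4 open (end stop). Grows anticlockwise from above: the arm swings from the cap towards the robot. Free play to 0.35; a spring click resists (0.2 N m) from 0.35 to 0.7; past 0.7 it pushes the knob on to about 1.02, before 0.7 back to 0.38. Else it stays where left.
- knob_grip (a point): On the vertical turning axis of the orange lock knob, 113 mm above the worktop; turns with it. The knob is an upright bar 12 mm thick (this x), 46 mm long (this y), 98 to 125 mm above the worktop, on a disc 34 mm wide. A 9 mm steel rod leaves the disc along +y, rises at 47 mm from the axis and runs on over the cap at 119 to 128 mm height, to 122 mm from the axis.
- cap_center (a point): Centre of the blue ribbed round cap, 58 mm wide, 34 high, 50 g, a loose part; z up its axis. Seated it is 98 mm above the worktop. Two bayonet lugs lock it: press it down 3 to 7 mm (7 = bottom; spring 6 to 11 N) and, pressed, turn it anticlockwise from above; 50 to 130 degrees from locked (75 is good) it is free to lift. Unpressed, or clockwise, it hardly turns.
- cap: The same cap: origin at the centre of its underside, 17 mm below cap_center, same axes. The white mark on its top lies along +x; locked, that is the stand's +x.
- dish_soap: Green dish-soap bottle, 48x77x241 mm, a bystander: leave it alone. Origin at the centre of its underside.
- tumbler: Clear drinking glass, 81 mm wide, 93 mm high, a bystander: leave it alone. Origin at the centre of its underside.
- mug_blue: White mug with dark dots, 82x114x91 mm, a bystander: leave it alone. Origin at the centre of its underside.
- tuna_tin: Flat green and gold food tin, 86 mm wide, 40 mm high, a bystander: leave it alone. Origin at the centre of its underside.
- apple: Yellow-red apple, 80 mm, a bystander: leave it alone. Origin at the centre of its underside.
- tray_spoon: Steel spoon lying flat, 199x41x16 mm, a bystander: leave it alone. Origin at the centre of its underside.
Mind the look-alikes: they are no part of the job. Of the things like the cap, leave any that is black, pink or turquoise; of the rest the smaller one is meant.

How it is judged:
By the outcome, as a careful person would: the job done as asked, in the order asked, and still so for the second after the job is handed in, while the arm keeps its last pose, push and grip.
It also fails if it takes over 48 s, if anything falls off the work surface, if the arm or the gripper's body presses on something with over 40 N, if the wrist force passes 120 N, or if a joint passes its speed limit or range.

## Working session

There is one attempt and no reset: what is moved stays moved. The work goes in short steps, Python scripts to look and compute and a shell command to move; the robot and the scene stay as the last step left them, time stands still between calls to the robot, and variables do not carry over. Pictures are saved under pics/ and viewed, and the job is handed in when it is done.

```bash
mkdir -p pics; ls
python3 - <<'E'
from plant import readout, vision, r
import cv2
print(readout.get_state(), r.grasp_offset)
for n in("side","top"):
    im=vision.capture(n); cv2.imwrite(f"pics/{n}0.png",im)
    c=vision.get_calibration(n); print(n,c)
E
```

```text
pics
{'time_s': 0.0, 'joints': array([ 8.85280144e+01,  2.05918287e+01,  6.34146730e-01, -2.02883167e-02,
       -7.01338721e+01, -1.65064534e+01]), 'qd': array([-0.12439404,  0.04019724,  0.08939756, -0.06811089,  0.06706642,
        0.03286551]), 'joint_torque': array([-1.92182000e-03, -5.82713342e+01,  2.93054974e+01,  6.99724361e+00,
        6.81298159e-03, -1.70704088e-04]), 'tcp_pos': array([0.20822386, 0.64158169, 0.22562053]), 'eef_rot': array([   4.74061764,   89.90647986, -103.24473099]), 'contact_force': array([-0.11126467,  0.14760934, -0.91388532]), 'moment': array([ 0.01876084, -0.03844289, -0.00875844]), 'gripper_width': 0.08770144249570565} 0.0188
side {'intrinsics': array([[518.01175914,   0.        , 329.11114832],
       [  0.        , 518.01175914, 204.8699612 ],
       [  0.        ,   0.        ,   1.        ]]), 'pose': array([[ 0.98712187,  0.06044244, -0.14811189,  0.26480583],
       [-0.1591397 ,  0.46524839, -0.87075743, -1.4726086 ],
       [ 0.01627811,  0.88311418,  0.46887565,  0.86929406],
       [ 0.        ,  0.        ,  0.        ,  1.        ]])}
top {'intrinsics': array([[362.89333656,   0.        , 313.69413149],
       [  0.        , 362.89333656, 197.38409277],
       [  0.        ,   0.        ,   1.        ]]), 'pose': array([[-0.12656127,  0.97019332, -0.20665713,  0.25338863],
       [-0.99195087, -0.12295069,  0.03027538,  0.01669305],
       [ 0.00396433,  0.20882541,  0.9779449 ,  1.22190878],
       [ 0.        ,  0.        ,  0.        ,  1.        ]])}
```

View pics/side0.png

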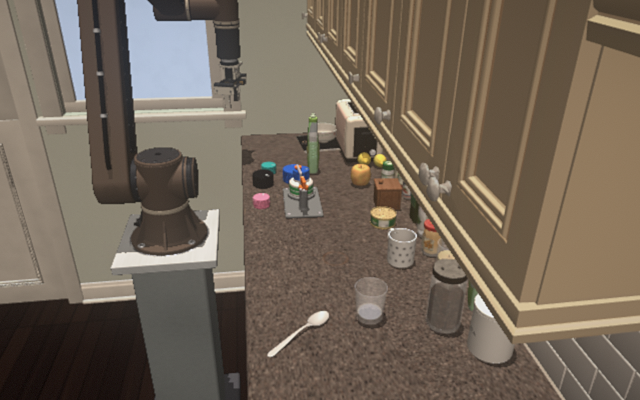

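View pics/top0.png

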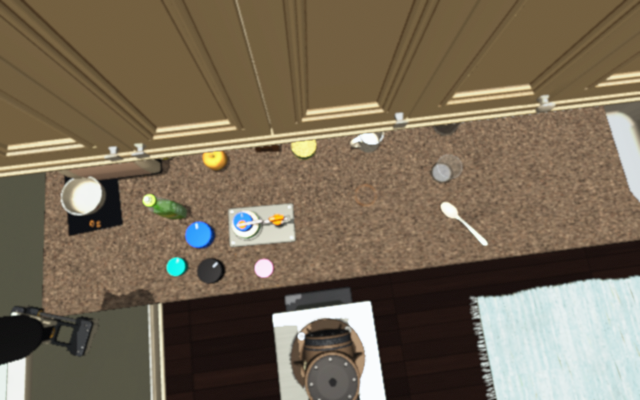

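The top view shows two blue caps. One is on the tub at about (244,222), under the steel arm. A larger one lies loose at about (198,235). The knob is at (278,220). I'll take close crops next.

Run:
```python
import cv2, numpy as np
a=cv2.imread("pics/top0.png")[190:290,160:310]; b=cv2.imread("pics/side0.png")[150:230,240:340]
a=cv2.resize(a,None,fx=5,fy=5,interpolation=cv2.INTER_CUBIC); b=cv2.resize(b,None,fx=7,fy=7,interpolation=cv2.INTER_CUBIC)
cv2.imwrite("pics/tc.png",a);cv2.imwrite("pics/sc.png",b)
```

```text
(no output)
```

View pics/tc.png

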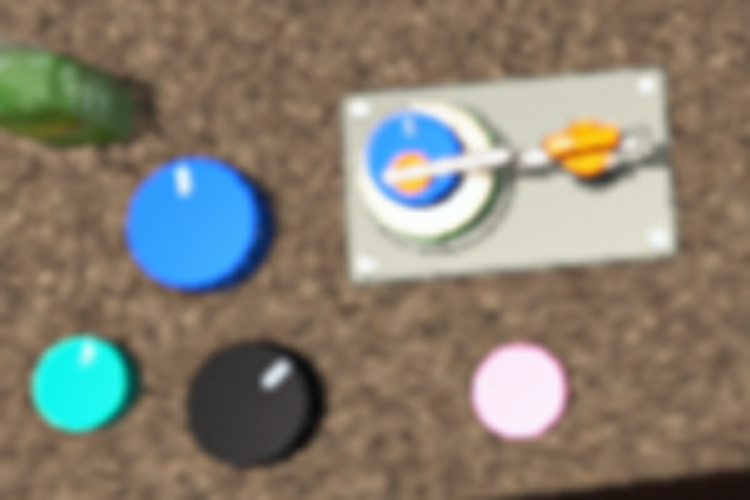

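View pics/sc.png

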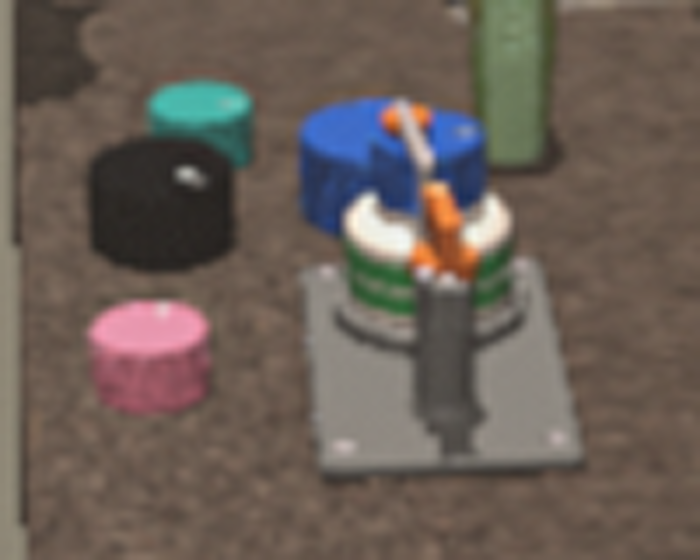

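Candidates in the top view: seated blue cap (242,222), big loose blue (198,235), turquoise (176,267), black (210,271), pink (264,268). The seated blue cap is the smaller blue one, so it is the target. The orange patch over it is only the arm's tip. The knob is at (277,220).

```bash
cat > h.py <<'E'
import cv2, numpy as np
from plant import vision
def ray(n,px):
    c=vision.get_calibration(n);K=c["intrinsics"];T=np.array(c["pose"])
    p=np.linalg.inv(K)@np.array([px[0],px[1],1.]); d=T[:3,:3]@np.array([p[0],-p[1],-p[2]])
    return T[:3,3],d
def onz(n,px,z):
    o,d=ray(n,px); return o+d*(z-o[2])/d[2]
def proj(n,P):
    c=vision.get_calibration(n);K=c["intrinsics"];T=np.array(c["pose"])
    q=T[:3,:3].T@(np.asarray(P)-T[:3,3]); q=K@np.array([q[0],-q[1],-q[2]]);return q[:2]/q[2]
def tri(p1,p2,n1="top",n2="side"):
    o1,d1=ray(n1,p1);o2,d2=ray(n2,p2)
    A=np.array([d1,-d2]).T; s=np.linalg.lstsq(A,o2-o1,rcond=None)[0]
    a=o1+d1*s[0];b=o2+d2*s[1];return (a+b)/2,np.linalg.norm(a-b)
def blobs(im,lo,hi,roi,amin=6):
    x0,y0,x1,y1=roi
    hsv=cv2.cvtColor(im,cv2.COLOR_BGR2HSV);m=cv2.inRange(hsv,lo,hi)
    k=np.zeros_like(m);k[y0:y1,x0:x1]=m[y0:y1,x0:x1]
    n,l,s,c=cv2.connectedComponentsWithStats(k)
    return k,l,[(i,s[i].tolist(),c[i].round(2).tolist()) for i in range(1,n) if s[i][4]>=amin]
E
python3 - <<'E'
from h import *
t=cv2.imread("pics/top0.png");s=cv2.imread("pics/side0.png")
# plate
hsv=cv2.cvtColor(t,cv2.COLOR_BGR2HSV); print(hsv[238,260],hsv[230,290],hsv[250,260],hsv[218,262])
m=np.zeros(t.shape[:2],np.uint8); sub=cv2.inRange(hsv,(0,0,130),(179,55,255)); m[198:252,222:302]=sub[198:252,222:302]
m=cv2.morphologyEx(m,cv2.MORPH_OPEN,np.ones((3,3)))
c=max(cv2.findContours(m,cv2.RETR_EXTERNAL,cv2.CHAIN_APPROX_NONE)[0],key=cv2.contourArea)
pts=np.array([onz("top",p[0],.012)[:2] for p in c],np.float32)
r=cv2.minAreaRect(pts);print(r)
B=cv2.boxPoints(r);print(B)
for n,im,roi in(("top",t,(225,195,300,250)),("side",s,(285,160,315,195))):
    for nm,lo,hi in(("or",(5,150,120),(22,255,255)),("bl",(100,130,90),(125,255,255))):
        print(n,nm,blobs(im,lo,hi,roi)[2])
E
```

```text
[ 28  20 219] [ 30  19 220] [ 15  85 141] [ 30  20 192]
((0.43930506706237793, 0.16540667414665222), (0.22222909331321716, 0.13237464427947998), 87.84732818603516)
[[0.36899072 0.0568567 ]
 [0.5012719  0.05188439]
 [0.5096194  0.27395666]
 [0.37733823 0.27892897]]
top or [(1, [270, 215, 14, 11, 74], [276.82, 219.49])]
top bl [(1, [234, 213, 18, 13, 112], [241.59, 217.81]), (2, [241, 225, 11, 6, 30], [246.8, 227.8])]
side or [(3, [299, 177, 9, 13, 54], [303.06, 183.93])]
side bl [(1, [285, 164, 14, 19, 169], [290.79, 172.38]), (2, [301, 166, 8, 12, 58], [304.66, 170.93])]
```

Run:
```python
from h import *
y=np.array([.00835,.2221]);y/=np.linalg.norm(y);x=np.array([y[1],-y[0]])
o=np.array([.4393,.1654])+.045*y; k=o-.105*y
print("origin",o,"knob",k,"yaw",np.degrees(np.arctan2(x[1],x[0])))
print("soap",onz("top",(150,200),.235),onz("top",(180,212),.02))
print("knob blob @.118",onz("top",(276.82,219.49),.118),"tri",tri((276.8,219.5),(303.06,183.9)))
for nm,P in(("captop",[*o,.115]),("knobtop",[*k,.125])): print(nm,proj("top",P),proj("side",P))
t=cv2.imread("pics/top0.png")
m,l,b=blobs(t,(100,130,90),(125,255,255),(230,208,256,240))
p=np.vstack([np.argwhere(m)[:,::-1]]).astype(np.float32);c,rad=cv2.minEnclosingCircle(p);print(c,rad,onz("top",c,.115))
m,l,b=blobs(t,(5,150,120),(22,255,255),(265,205,300,240)); p=np.argwhere(m)[:,::-1]
w=np.array([onz("top",q,.118)[:2] for q in p]); ev,V=np.linalg.eigh(np.cov(w.T));print(w.mean(0),V[:,1],np.sqrt(ev))
# arm tip orange over the cap
print(blobs(t,(3,60,150),(22,255,255),(236,215,252,232))[2])
```

```text
origin [0.44099061 0.21036823] knob [0.43704585 0.10544236] yaw -2.153059634512495
soap [0.51162519 0.43716959 0.235     ] [0.51402294 0.43053187 0.02      ]
knob blob @.118 [0.43207048 0.10358266 0.118     ] tri (array([0.43807418, 0.10447759, 0.10627671]), np.float64(0.008157888860677313))
captop [242.03708848 221.11918342] [299.30010875 169.07025727]
knobtop [275.82317363 217.62231714] [301.49388608 179.00787249]
(242.88095092773438, 221.1904754638672) 9.43675708770752 [0.44044376 0.2078162  0.115     ]
[0.4320935 0.1035639] [-0.40732898  0.9132815 ] [0.0083309  0.00990266]
[(1, [239, 221, 6, 3, 13], [241.15, 221.92]), (2, [240, 225, 6, 3, 14], [242.64, 226.14])]
```

```bash
python3 -m handwheel '[[[0.2,-0.9,0,-0.9],[0.2,-0.9,0,-0.9],[0.3,-0.9,0,-0.9],[0.4,-0.9,0,-0.9],[0.4,-0.9,0,-0.9],[0.4,-0.9,0,-0.9],[0.4,-0.9,0,-0.9],[0.4,-0.9,0,-0.9]]]' 60
```

```text
time_s: 0.9
tcp_pos: [0.3159, 0.3444, 0.2198]
eef_rot: [18.9, 89.5, -126.2]
contact_force: [1.5, 0.2, 0.5]
gripper_width: 0.0602
```

```bash
python3 -m handwheel '[[[0.4,-0.8,0,-0.9],[0.4,-0.8,0,-0.9],[0.4,-0.8,0,-0.9],[0.4,-0.8,0,-0.9],[0.4,-0.8,0,-0.8],[0.4,-0.8,0,-0.8],[0.3,-0.7,0,-0.8],[0.1,-0.3,0,-0.3]]]'
```

```text
time_s: 1.7
tcp_pos: [0.4295, 0.0986, 0.2192]
eef_rot: [14.6, 89.4, -163.5]
contact_force: [1.4, 0.7, 0.4]
gripper_width: 0.0601
```

```bash
python3 -m handwheel '[[[0,0,0,0],[0,0,0,0]]]'
python3 - <<'E'
from plant import *
s=readout.get_state();e=s['eef_rot'];print(s['tcp_pos'],e,'jaw',e[2]-e[0],s['joints'])
print((np:=__import__('numpy')).round((np.array([.437,.1055,.101])-s['tcp_pos'])/.04,2))
E
```

```text
time_s: 1.9
tcp_pos: [0.4294, 0.0967, 0.2187]
eef_rot: [15.4, 89.4, -162.8]
contact_force: [-0.3, -0.3, 0.1]
gripper_width: 0.0602
[0.42939869 0.0967049  0.21874052] [  15.44381029   89.35721743 -162.83055171] jaw -178.2743620058187 [ 38.30409139  -1.49737695 -27.41985508  -0.25639426 -64.67729318
 -36.46757626]
[ 0.19  0.22 -2.94]
```

```bash
python3 -m handwheel '[[[0.1,0.1,-0.6,0.1],[0.1,0.1,-0.6,0.1],[0,0,-0.3,0],[0,0,0,0],[0,0,0,0]]]'
python3 - <<'E'
from h import *
from plant import *
s=readout.get_state();print(s['tcp_pos'],s['eef_rot'][2]-s['eef_rot'][0])
for n in("top","side"):
    im=vision.capture(n);cv2.imwrite(f"pics/{n}1.png",im)
a=cv2.imread("pics/top1.png")[180:270,210:320];b=cv2.imread("pics/side1.png")[120:220,250:350]
a=cv2.resize(a,(550,450),interpolation=2);b=cv2.resize(b,(450,450),interpolation=2)
cv2.imwrite("pics/c1.png",cv2.resize(np.hstack([a,b]),(800,360)))
E
```

```text
time_s: 2.4
tcp_pos: [0.4371, 0.1086, 0.1577]
eef_rot: [10.2, 89.5, -166.6]
contact_force: [0.1, 0.9, 0.7]
gripper_width: 0.0599
[0.43705573 0.10856962 0.15771964] -176.81427087787702
```

View pics/c1.png

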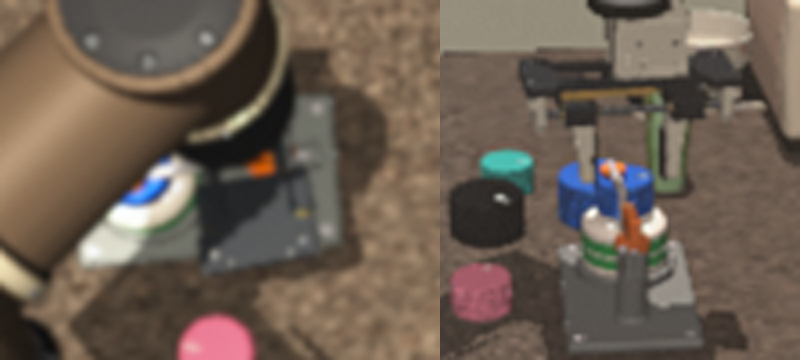

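The side crop shows the fingers at about (588,150) and (678,150), on either side of the knob at (628,225). They are centred on it. Descending.

```bash
python3 -m handwheel '[[[0,0,-0.4,0],[0,-0.1,-0.4,0],[0,0,-0.4,0],[0,0,-0.2,0],[0,0,0,0]]]'
```

```text
time_s: 3.0
tcp_pos: [0.4398, 0.107, 0.1052]
eef_rot: [-92.2, 89.8, 91.1]
contact_force: [0.2, -0.0, 0.1]
gripper_width: 0.06
```

```bash
python3 -m handwheel '[[[0,0,0,0],[0,0,0,0],[0,0,0,0],[0,0,0,0],[0,0,0,0]]]' 0 15
```

```text
time_s: 3.5
tcp_pos: [0.4415, 0.1082, 0.1082]
eef_rot: [-125.4, 89.6, 57.9]
contact_force: [0.6, 0.4, -0.9]
gripper_width: 0.0256
```

```bash
python3 -m handwheel '[[[-0.1,0,-0.1,0],[0,0,-0.1,0],[0,0,0,0],[0,0,0,0]]]' 0 15
```

```text
time_s: 3.9
tcp_pos: [0.4396, 0.1092, 0.1017]
eef_rot: [-142.7, 89.3, 40.7]
contact_force: [1.0, -0.1, 1.9]
gripper_width: 0.012
```

```bash
python3 -m handwheel '[[[0,-0.1,0,0],[0,0,0,0.8],[0,0,0,0.8],[0,0,0,0.8],[0,0,0,0.8]]]' 0 25; python3 -c "
from plant import *
s=readout.get_state();print(s['eef_rot'][2]-s['eef_rot'][0],s['moment'])"
```

```text
time_s: 4.4
tcp_pos: [0.4384, 0.1089, 0.1017]
eef_rot: [-124.4, 89.0, 75.6]
contact_force: [-2.0, 1.3, 4.7]
gripper_width: 0.0116
199.93710211421262 [ 0.24625488  0.82450641 -0.1405987 ]
```

```bash
python3 -m handwheel '[[[0,0,0,0.9],[0,-0.05,0,0.9],[0,0,0,0.9],[0,0,0,0.9],[0,0,0,0.9],[0,0,0,0.9]]]'; python3 -c "
from plant import *
s=readout.get_state();print(s['eef_rot'][2]-s['eef_rot'][0],s['moment'])"
```

```text
time_s: 5.0
tcp_pos: [0.4367, 0.1077, 0.1017]
eef_rot: [-116.9, 88.9, 111.1]
contact_force: [-1.4, -1.8, 3.0]
gripper_width: 0.0116
228.04475425257976 [-0.62668125  0.27154583  0.13075376]
```

```bash
python3 -m handwheel '[[[0,0,0,0.9],[0,0,0,0.9],[0,0,0,0.9],[0,0,0,0.9],[0,0,0,0.9],[0,0,0,0.6]]]'; python3 -c "
from plant import *
s=readout.get_state();print(s['eef_rot'][2]-s['eef_rot'][0],s['moment'],s['joints'])"
```

```text
time_s: 5.6
tcp_pos: [0.4357, 0.1059, 0.1016]
eef_rot: [-107.0, 89.0, 147.7]
contact_force: [-0.3, -0.8, 2.0]
gripper_width: 0.0119
254.77033982645744 [-0.39758322 -0.12449436 -0.04617778] [ 38.11825617   6.83667094 -35.69621774  -1.25411617 -47.80491527
  37.497177  ]
```

Turned about 77°. I'll push gently into the end stop.

```bash
python3 -m handwheel '[[[0,0,0,0.6],[0,0,0,0.6],[0,0,0,0.5],[0,0,0,0.4]]]'; python3 -c "
from plant import *
s=readout.get_state();print(s['eef_rot'][2]-s['eef_rot'][0],s['moment'])"
```

```text
time_s: 6.0
tcp_pos: [0.4358, 0.1057, 0.1016]
eef_rot: [-109.2, 89.0, 156.4]
contact_force: [0.0, -0.5, 2.8]
gripper_width: 0.0135
265.5969389749272 [-0.18815639 -0.11807187 -0.78517774]
```

The moment of −0.79 N·m and the slipping pads show the knob is on its end stop. Opening the fingers and rising.

```bash
python3 -m handwheel '[[[0,0,0,0],[0,0,0,0],[0,0,0,0],[0,0,0,0],[0,0,0,0]]]' 70 && python3 -m handwheel '[[[0,0,0.5,0],[0,0,0.8,0],[0,0.1,0.8,0],[0,0.6,0.3,0],[0,0.9,0,0],[0,0.9,0,0],[0,0.2,0,0],[0,0,0,0]]]' 87
python3 - <<'E'
from h import *
from plant import *
s=readout.get_state();print(s['tcp_pos'],s['eef_rot'][2]-s['eef_rot'][0])
for n in("top","side"):
    im=vision.capture(n);cv2.imwrite(f"pics/{n}2.png",im)
a=cv2.imread("pics/top2.png")[180:270,210:320];b=cv2.imread("pics/side2.png")[120:220,250:350]
a=cv2.resize(a,(550,450),interpolation=2);b=cv2.resize(b,(450,450),interpolation=2)
cv2.imwrite("pics/c2.png",cv2.resize(np.hstack([a,b]),(800,360)))
E
```

```text
time_s: 6.5
tcp_pos: [0.4346, 0.1051, 0.1006]
eef_rot: [-103.8, 88.9, 161.7]
contact_force: [-1.0, 0.7, 0.1]
gripper_width: 0.0477
time_s: 7.3
tcp_pos: [0.4328, 0.2156, 0.2006]
eef_rot: [-102.8, 88.8, 162.4]
contact_force: [-0.3, -0.5, -0.9]
gripper_width: 0.0867
[0.43279374 0.21564314 0.200608  ] 265.2663569157595
```

View pics/c2.png

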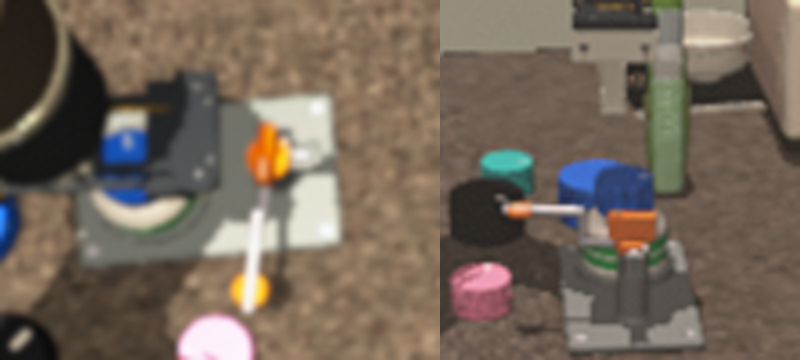

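```bash
python3 - <<'E'
from h import *
a=onz("top",(277,218.8),.118);b=onz("top",(272.5,252.5),.124);d=b-a;print(a,b,np.degrees(np.arctan2(-d[0],d[1]))-2.15+4.3)
E
python3 -m handwheel '[[[0.1,-0.1,-0.8,0],[0.1,-0.1,-0.8,0],[0,0,-0.3,0],[0,0,0,0]]]'
```

```text
[0.43412807 0.1028089  0.118     ] [0.33346386 0.12647225 0.124     ] 78.92153256796026
time_s: 7.8
tcp_pos: [0.4409, 0.202, 0.1229]
eef_rot: [-105.4, 88.9, 159.6]
contact_force: [-0.7, -0.7, 1.4]
gripper_width: 0.0871
```

```bash
python3 -m handwheel '[[[0,0.2,0,0],[0,0,-0.3,0],[0,0,-0.3,0],[0,0,-0.2,0],[0,0,0,0]]]'
```

```text
time_s: 8.3
tcp_pos: [0.4418, 0.2101, 0.0906]
eef_rot: [-114.2, 89.0, 150.8]
contact_force: [0.2, -0.6, 0.7]
gripper_width: 0.0868
```

```bash
python3 -m handwheel '[[[0,0,0,0],[0,0,0,0],[0,0,0,0],[0,0,0,0],[0,0,0,0],[0,0,0,0]]]' 0 20
python3 - <<'E'
from h import *
from plant import *
a=vision.capture("top")[180:270,210:320];b=vision.capture("side")[120:220,250:350]
a=cv2.resize(a,(550,450),interpolation=2);b=cv2.resize(b,(450,450),interpolation=2)
cv2.imwrite("pics/c3.png",cv2.resize(np.hstack([a,b]),(800,360)))
E
```

```text
time_s: 8.9
tcp_pos: [0.4421, 0.2102, 0.0911]
eef_rot: [-115.6, 89.0, 149.4]
contact_force: [0.9, -0.7, -2.3]
gripper_width: 0.058
```

View pics/c3.png

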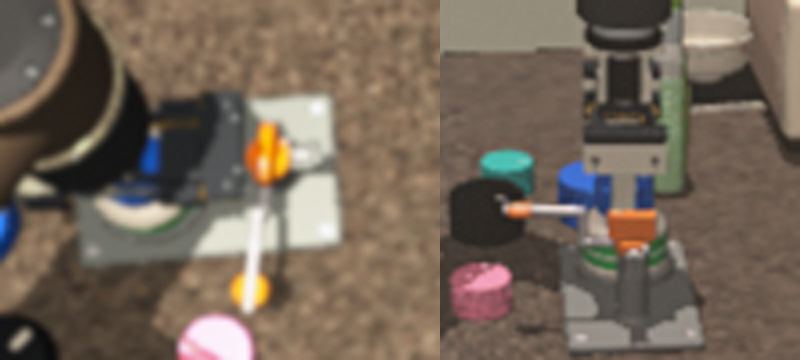

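The crop shows the fingers straddling the cap, with a width of 58 mm and the lock arm clear. Gripping harder and pressing.

```bash
python3 -m handwheel '[[[0,0,0,0],[0,0,-0.1,0],[0,0,-0.1,0],[0,0,0,0]]]' 0 40
```

```text
time_s: 9.4
tcp_pos: [0.4422, 0.2103, 0.0847]
eef_rot: [-116.9, 89.0, 148.2]
contact_force: [-3.4, -1.2, 10.8]
gripper_width: 0.0573
```

```bash
python3 -m handwheel '[[[0,0,0,0.8],[0,0,0,0.8],[0,0,0,0.8],[0,0,0,0.8]]]'; python3 -c "
from plant import *
s=readout.get_state();print(s['eef_rot'][2]-s['eef_rot'][0],s['moment'])"
```

```text
time_s: 9.8
tcp_pos: [0.4428, 0.2109, 0.0876]
eef_rot: [-124.3, 89.1, 157.3]
contact_force: [-3.2, -1.1, 7.2]
gripper_width: 0.0573
281.61512960472203 [-0.30729379  1.36261299 -0.05532692]
```

```bash
python3 -m handwheel '[[[0,0,-0.1,0.3],[0,0,-0.05,0.9],[0,0,-0.03,0.9],[0,0,-0.03,0.9],[0,0,-0.03,0.9]]]'; python3 -c "
from plant import *
s=readout.get_state();print(s['eef_rot'][2]-s['eef_rot'][0],s['moment'])"
```

```text
time_s: 10.3
tcp_pos: [0.4426, 0.2111, 0.0839]
eef_rot: [-128.5, 89.2, 173.5]
contact_force: [-4.7, -1.6, 14.3]
gripper_width: 0.0573
302.0036231639724 [-0.79164366  1.96550377 -0.08637988]
```

```bash
python3 -m handwheel '[[[0,0,-0.01,0.9],[0,0,-0.02,0.9],[0,0,-0.02,0.9],[0,0,-0.02,0.9],[0,0,-0.02,0.9],[0,0,-0.02,0.9],[0,0,-0.02,0.9],[0,0,-0.02,0.9]]]'; python3 -c "
from plant import *
s=readout.get_state();print(s['eef_rot'][2]-s['eef_rot'][0],s['moment'],s['joints'])"
```

```text
time_s: 11.1
tcp_pos: [0.4427, 0.2099, 0.0845]
eef_rot: [-119.6, 89.3, -140.0]
contact_force: [-2.3, -3.2, 10.6]
gripper_width: 0.057
-20.343702357820476 [-1.13801339  0.82986184 -0.05951322] [ 48.32154975  11.99380461 -32.4070663   -0.14461627 -46.31855396
 111.43528351]
```

```bash
python3 -m handwheel '[[[0,0,0,0],[0,0,0.1,0],[0,0,0.1,0],[0,0,0.1,0]]]'; python3 -c "
from plant import *
s=readout.get_state();print(s['eef_rot'][2]-s['eef_rot'][0],s['moment'])"
```

```text
time_s: 11.5
tcp_pos: [0.4426, 0.2097, 0.0978]
eef_rot: [-117.7, 89.3, -137.9]
contact_force: [0.3, -0.6, -1.4]
gripper_width: 0.057
-20.128539620030836 [-0.19441597 -0.32353857  0.00867444]
```

The cap is free: there is no pull at 7 mm above its seat. Lifting to TCP z ≈ 0.171.

```bash
python3 -m handwheel '[[[0,0,0.3,0],[0,0,0.4,0],[0,0,0.4,0],[0,0,0.3,0],[0,0,0.2,0],[0,0,0.1,0],[0,0,0,0],[0,0,0,0]]]';  python3 - <<'E'
from h import *
from plant import *
s=readout.get_state();print(s['tcp_pos'],s['eef_rot'],s['qd'].round(2))
a=vision.capture("top")[180:270,210:320];b=vision.capture("side");cv2.imwrite("pics/side4.png",b);b=b[110:210,250:350]
a=cv2.resize(a,(550,450),interpolation=2);b=cv2.resize(b,(450,450),interpolation=2)
cv2.imwrite("pics/c4.png",cv2.resize(np.hstack([a,b]),(800,360)))
E
```

```text
time_s: 12.3
tcp_pos: [0.4427, 0.2104, 0.1716]
eef_rot: [-122.2, 89.4, -142.3]
contact_force: [-0.3, 0.4, -0.5]
gripper_width: 0.0573
[0.44272847 0.21038723 0.17164743] [-122.18736074   89.39924581 -142.33761889] [ 0.14 -0.05  0.08 -0.04 -0.1   0.13]
```

View pics/c4.png

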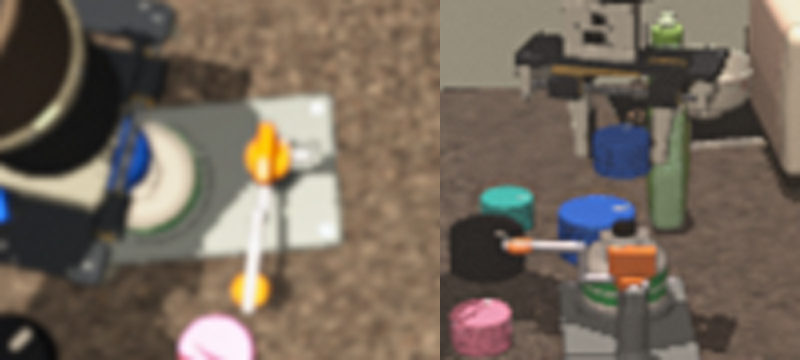

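In the crop, the blue cap hangs upright between the fingers at (622,150). The tub's black seal is bare below it at (625,232), and the lock arm still points at the robot. One check of the cap's height, then hand in.

```bash
python3 - <<'E'
from h import *
b=cv2.imread("pics/side4.png")
print(blobs(b,(100,120,60),(125,255,255),(278,138,310,165))[2], "expected",proj("side",[.441,.2100,.178]),proj("side",[.441,.21,.168]))
E
python3 -m handwheel '[[[0,0,0,0],[0,0,0,0],[0,0,0,0]]]'
python3 -c "
from plant import *
close_job()"
```

```text
[(1, [292, 145, 16, 14, 188], [299.87, 151.71])] expected [299.12178603 152.65451204] [299.15271373 155.30247999]
time_s: 12.7
tcp_pos: [0.4422, 0.2098, 0.1701]
eef_rot: [-120.1, 89.2, -140.3]
contact_force: [-0.2, -0.1, -1.5]
gripper_width: 0.0573
the job is handed in; nothing more can be done
```

The tub is open, and I handed the job in with the gripper still holding the cap over it. It took 12.7 s of the 48 s allowed.

- **Lock:** I turned the orange knob anticlockwise through the click to its end stop. The moment rose to about 0.8 N·m and the pads slipped a little. The camera then put the arm at about 79° (1.38 rad), and it still looked open in the last picture.
- **Cap:** I gripped the smaller blue cap on the tub and pressed it down about 6 mm, at 7 to 14 N. I twisted it about 75° anticlockwise and lifted it straight up.
- **Press depth:** the press eased to about 3.5 mm partway through the twist. I pressed it back down before carrying on.
- **Last checks:** the tool is 79 mm above where it gripped the cap, about 2 mm from the tub's axis and within 1° of vertical. The side picture, taken about 1 mm higher, shows the cap within about 4 mm of the height I expected. The tub's black seal is bare beneath it.
- **Other things:** I saw nothing else on the worktop touched or moved, though I checked only the crops around the stand and did not measure them.

No check failed.

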